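# Clip a mounted stone specimen into the slide imager

### The job

Take the glass plate that carries the rectangular stone block from the tray and load it into the slide imager: with the end of the plate push the sprung curved arm aside, slide the plate flat along the stage under the lip of the fixed back edge, press it gently home against that edge, and let go so that the arm clamps it flush against the back edge and the end stop. The mount is brittle, so feel for the contacts and never press hard; leave the other specimen in the tray alone.

Things in the scene. Friction and masses are not known exactly. Their poses are not given: they have to be found in the camera images.
- plate: The mount to load: clear plate 50 (x) x 100 (y) x 6 (z) mm, a rectangular sawn stone block bonded on its middle, 26 (x) x 36 (y) mm, block top 38 mm above the plate's underside. About 110 g. Origin: centre of the underside; z up, y along its length. Same either way round (half a turn). It starts flat in the tray, on a floor 3 mm above the bench.
- core_plate: The other mount, to be left in the tray: clear plate 50 (x) x 76 (y) x 6 mm with a round stone core 27 mm across, its top 30 mm above the underside. Origin: centre of its underside. The two mounts lie about 75 mm apart, side by side across their length, in either order.
- tray: Flat dark steel tray 152 (x) x 150 (y) x 9 mm, does not move, 3 mm floor and 3 mm rim. Origin: centre of its underside.
- imager: The slide imager, fixed on the bench: a low white box with a flat black stage on top, 176 (x) x 236 (y) mm, stage surface 58 mm above the bench. Origin: centre of its underside; +x to its back (away from the robot), +y to its left as the robot sees it, z up. On the stage: back edge, end stop (left) and sprung curved arm (right).
- seat (a point): Where the plate's origin lies when loaded: a point on the stage surface, axes as the imager's; the plate's length lies along y. The face of the back edge is 25 mm from it in +x, the face of the end stop 50 mm from it in +y. The front (-x) is open.
- back_edge: Fixed aluminium bar behind the seat, 11.5 mm high, face 88 mm long (y -40 to +48 mm from seat). Above its face a lip reaches 4 mm forward (-x), underside 8.5 mm and top 11.5 mm above the stage: the 6 mm plate must slide under it from the front, flat on the stage. Origin on the stage surface above the imager's origin.
- end_stop: Fixed aluminium block at the left end of the seat, 8 mm high, 30 mm long (x -16 to +14 mm from seat), face towards -y. Origin on the stage surface above the imager's origin.
- clip_arm (a joint): The sprung curved arm, a bent steel rod 6 mm thick, 0.6 to 6.6 mm above the stage. 0 rad at rest, its bend 12 mm inside the place of the plate's right end; grows as it is pushed aside (bend moves to -y), up to 0.6; about 0.19 on a loaded plate. Its spring closes it with about 1.5 N at the bend at 0 rad, 2.3 N at 0.19, 3.3 N at 0.4.
- clip_tip (a point): On the rod's axis at the bend that bears on the plate's right end; moves with the arm. Relative to seat: at rest 3 mm in front (-x) and 41 mm right (-y), on a loaded plate 7 mm in front and 53 mm right. From the bend the rod runs outward to the thumb pin: at rest through 9 mm in front, 41 right; 20, 43; 31, 46; 41, 50.
- clip_pivot (a point): The arm's upright pivot on the stage surface, 57 mm behind (+x) and 66 mm right (-y) of seat; its screw head is 17 mm across and 14 mm high.
- clip_pin (a point): Foot of the black thumb pin at the arm's free front end, 9 mm across and 12 mm high; moves with the arm; at rest 50 mm in front (-x) and 56 mm right (-y) of seat. A plate forced straight back against the rod in front of the bend can bind; drawn aside first with the plate's end, the arm lets it pass.

How it is judged (in metres and radians):
On the way, in this order (a step that is already met when the one before it is completed fails the run):
1. the plate with the rectangular block has been lifted from the tray (height (world z) of plate above 0.03 m), for 0.1 s.
2. the plate, down on the stage, has pushed the sprung arm aside (at least 0.12 rad) and bears on the fixed back edge with at least 2 N (value of joint clip_arm above 0.12 rad and contact force between plate and back_edge above 2 N and contact force between plate and clip_arm above 0.5 N and z of plate in the frame of seat below 0.003 m), for 0.15 s.
At the end, for the whole second after the job is handed in: The plate with the rectangular block lies flat on the stage under the lip, within 2 mm of fully home against the back edge and the end stop and square to them within 2 degrees, at rest, with the sprung arm bearing on its end with at least 1 N (x of plate in the frame of seat between -0.002 and 0.002 m and y of plate in the frame of seat between -0.002 and 0.002 m and z of plate in the frame of seat between -0.002 and 0.002 m and angle between the y axis of plate and the y axis of seat, either way round below 0.035 rad and angle between plate's own z axis and vertical below 0.03 rad and contact force between plate and clip_arm above 1 N and linear speed of plate below 0.01 m/s); the robot touches nothing.
It fails at once if the plate is pressed against the imager, its edges or its arm with more than 32 N (contact force between plate and imager above 32 N).
It fails at once if the gripper presses on the imager or its arm with more than 32 N (contact force between the fingers and imager above 32 N).
It fails at once if the other specimen is shifted by more than 15 mm (distance of core_plate from where it was at the start of the episode above 0.015 m).
It also fails if it takes over 58 s, if anything falls off the work surface, if the arm or the gripper's body presses on something with over 40 N, if the wrist force passes 120 N, or if a joint passes its speed limit or range.

### The arm

A 6-joint arm with a two-finger parallel gripper is mounted at the origin on a cart in front of the work surface, level with it; the furniture and walls round the work are solid. World frame = base frame: x ahead of the robot, y to its left, z up, the work surface at z = 0. Lengths are in m, angles in degrees, forces in N, time in s.
With the tool pointing down it reaches from about 0.375 to 0.9 m from the base axis. Payload 3.1 kg.
Tool frame: the origin (TCP) lies on the centre line of the jaws, within the pads' length; the fingertips stand 8 mm ahead of it and the grasp point (between the pads) lies 11 mm behind it; z points along the fingers, y is the line along which they close (so a half turn about z gives the same grasp; the last joint's range is limited). The gripper opens to 87 mm and grips with 3 to 60 N. Pads are 19 mm wide; open, the fingers measure 117 mm over their backs; the gripper's body (75 mm by 190 mm) begins 51 mm behind the grasp point.
Start: joints at [63.512, 30.224, 82.088, -0, 67.689, -10.227], TCP at [0.175, 0.6, 0.231] pointing down, gripper open.
Joint ranges: [-176.69, 176.69], [-43.24, 126.21], [12.49, 139.97], [-82, 262], [0, 151.66], [-163.58, 163.58]. Speed limits (degrees/s): [159.86, 159.86, 180, 180, 180, 180].

### API

Orientations are given as a 3x3 rotation matrix whose columns are the frame's x, y, z axes.
In Python, from rig import * gives the robot as it stands.
- The arm moves only by the tool step_arm, never from a script. Its argument "targets" is a list of rows, each a list of 5 numbers: the opening, from -1 (shut) to 1 (fully open), then the shift along the world's x, y, z normalised to -1 to 1, where 1 is 0.25 m, then the turn about the world's z normalised to -1 to 1, where 1 is 180 degrees. In form: [[fingers, x, y, z, turn], ...]. A call has 1 to 20 rows; each row is the pose to reach, as a shift and turn from the pose commanded when the call began, turning the shorter way round; what a row does not reach only later rows make up. A row lasts 1/10 s, in which the tool goes at most 50 mm and 8.59 degrees, less where a joint would pass 70% of its speed; a pose out of reach is approached as far as the arm can. A call with a number of a shift or a turn outside -1 to 1 is refused whole. A call with a gripper value outside its range is refused whole. The fingers move at their own pace and stop on an object; the grip force is fixed at half the most. Time passes only in rows, so rows that repeat a pose let the fingers close. It gives the time, the measured TCP pose, the force, the opening and the grip force at its end, in the units of the state.
- read_state(): the state, without advancing time (a new reading comes with each control period).
- capture(name): name is "scene" or "top" or "wrist"; returns a dict with "color" (420x560x3 uint8, red, green, blue), "mtx" (3x3 intrinsics, pixels), "k1" (the pictures are not rectified: a ray, as slopes to the right and down, at radius r is drawn at 1 + k1 r^2 times it, then the intrinsics apply), "pose" (4x4, takes a point from camera to world coordinates). Camera axes: x right, y down, z forward; pixel columns grow to the right and rows downward; lengths in m; the calibration is good to about 2 mm. A picture is of the moment at which its call begins. There is no depth.
- hand_in(): hands the job in; it is judged then, once.
The state is a dict: "time_s": time; "joint_positions": joint angles; "qvel": joint speeds; "tau": joint torques, N m; "position": TCP position; "tcp_rot": TCP orientation; "force": force on the tool from outside, world axes, zero at the start; "moment": the same for the moment, N m; "opening": opening from 0.0 (shut) to 1.0 (fully open); "grasp_force": force on a finger pad.
Only numpy, scipy, OpenCV 4.12 (cv2) and the standard library are available. Lean on these libraries where they do the work, as an engineer would, in place of code of your own. Each camera call takes 0.05 s, during which the arm holds its last target. There are 200 camera calls.

## Working session

There is one attempt and no reset: what is moved stays moved. The work goes in short steps, Python scripts to look and compute and a tool call to move; the robot and the scene stay as the last step left them, time stands still between calls to the robot, and variables do not carry over. Pictures are saved under pics/ and viewed, at most 10 in all, crops included, and the job is handed in when it is done.

Besides the shell and the picture viewer there is one more tool, called as name([rows], argument=value, ...), one row to a line, values as JSON. step_arm: Moves the arm, as the interface text tells. Scaled input: -1 to 1 covers 0.25 m each way for a shift and 180 degrees each way for a turn. Its arguments: {"type":"object","properties":{"targets":{"type":"array","items":{"type":"array","items":{"type":"number"}}}},"required":["targets"]}

```bash
mkdir -p pics
cat > h.py <<'E'
from rig import *
import numpy as np, cv2
def snap(n,f):
    c=capture(n); cv2.imwrite(f'pics/{f}.png',c['color'][:,:,::-1]); np.savez(f'pics/{f}.npz',**{k:c[k] for k in('mtx','k1','pose')}); return c
def ray(c,u,v):
    K=np.array(c['mtx']);d=np.array([(u-K[0,2])/K[0,0],(v-K[1,2])/K[1,1]])
    s=d.copy()
    for _ in range(30): s=d/(1+float(c['k1'])*(s@s))
    T=np.array(c['pose']);return T[:3,3],T[:3,:3]@np.array([s[0],s[1],1])
def onz(c,u,v,z):
    o,d=ray(c,u,v);return o+d*(z-o[2])/d[2]
def proj(c,p):
    T=np.array(c['pose']);q=T[:3,:3].T@(np.array(p)-T[:3,3]);s=q[:2]/q[2];s=s*(1+float(c['k1'])*(s@s));K=np.array(c['mtx']);return K[:2,:2]@s+K[:2,2]
def tri(*L):
    A=0;b=0
    for c,u,v in L:
        o,d=ray(c,u,v);d=d/np.linalg.norm(d);P=np.eye(3)-np.outer(d,d);A=A+P;b=b+P@o
    x=np.linalg.solve(A,b); return x
E
python3 - <<'E'
from h import *
ims=[]
for n in('top','scene','wrist'):
    c=snap(n,n); print(n,np.round(c['pose'],3).tolist(),np.round(c['mtx'],1).tolist(),c['k1'])
s=read_state();print(s)
E
```

```text
top [[-0.005, -0.997, 0.073, 0.44], [-1.0, 0.005, 0.006, 0.016], [-0.006, -0.073, -0.997, 1.027], [0.0, 0.0, 0.0, 1.0]] [[473.7, 0.0, 285.3], [0.0, 473.7, 212.2], [0.0, 0.0, 1.0]] -0.029885501066776957
scene [[0.863, -0.201, 0.464, 0.005], [-0.506, -0.358, 0.785, -0.825], [0.008, -0.912, -0.41, 0.532], [0.0, 0.0, 0.0, 1.0]] [[475.7, 0.0, 275.7], [0.0, 475.7, 211.0], [0.0, 0.0, 1.0]] -0.05178394667049337
wrist [[0.28, 0.929, 0.24, 0.11], [0.96, -0.271, -0.072, 0.618], [-0.002, 0.251, -0.968, 0.384], [0.0, 0.0, 0.0, 1.0]] [[378.2, 0.0, 284.1], [0.0, 378.2, 206.1], [0.0, 0.0, 1.0]] -0.05005941246077871
{'time_s': 0.15, 'joint_positions': array([ 6.35123727e+01,  3.02661059e+01,  8.21384937e+01, -1.00007800e-03,
        6.76889556e+01, -1.02269558e+01]), 'qvel': array([ 0.05053739, -0.09697993, -0.27726744, -0.00624986,  0.13103048,
        0.07966273]), 'tau': array([ 1.01916849e-03, -4.40432417e+01, -1.76842421e+01,  6.33610971e-02,
        5.52439468e-02, -9.92462628e-05]), 'position': array([0.17473472, 0.59951886, 0.22980884]), 'tcp_rot': array([[-9.59999480e-01,  2.80000872e-01, -7.13803251e-04],
       [ 2.80001648e-01,  9.59998396e-01, -1.46864816e-03],
       [ 2.74027209e-04, -1.60976756e-03, -9.99998667e-01]]), 'force': array([-0.7416227 ,  0.45385609, -0.27357657]), 'moment': array([ 0.02642637, -0.01977393, -0.0177383 ]), 'grasp_force': 0.0, 'opening': 0.9988761086701434}
```

View pics/top.png

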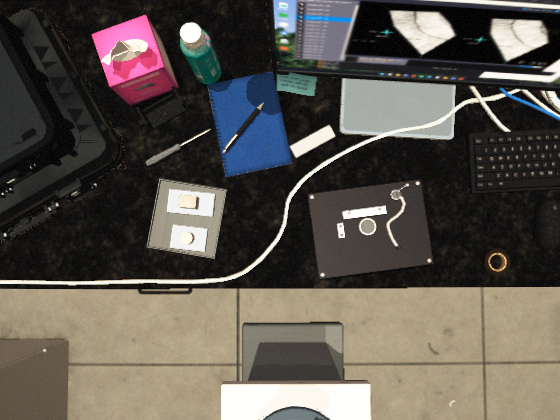

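View pics/scene.png

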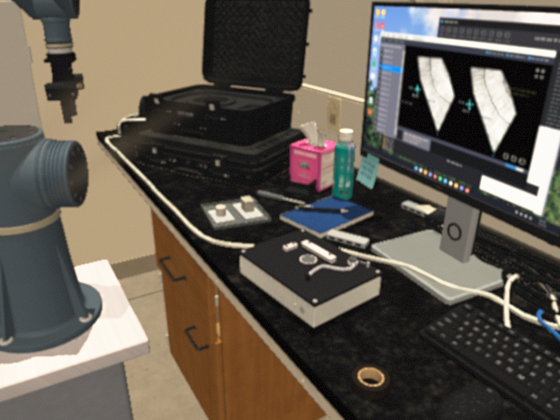

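The top view shows the tray at about (187,218), with the block plate at (190,202) and the core plate at (187,238). The imager is at about (370,228), with its back edge at (365,212), end stop at (341,230) and arm at (397,220). The scene view agrees.

Run:
```python
from h import *
c=dict(np.load('pics/top.npz'))
for n,u,v,z in [('plate',190,203,.009),('core',188,238,.009),('tl',160,180,.009),('tr',227,189,.009),('bl',148,248,.009),('br',214,258,.009)]: print(n,onz(c,u,v,z).round(4))
for n,u,v in [('iTL',309,193),('iTR',419,180),('iBL',320,278),('iBR',433,264),('hole',368,227)]: print(n,onz(c,u,v,.058).round(4))
im=cv2.imread('pics/top.png')
a=cv2.resize(im[170:270,140:240],(400,400),interpolation=cv2.INTER_CUBIC);b=cv2.resize(im[170:270,320:420],(400,400),interpolation=cv2.INTER_CUBIC)
cv2.imwrite('pics/crop1.png',np.hstack([a,b]))
```

```text
plate [0.535  0.2279 0.009 ]
core [0.4594 0.2315 0.009 ]
tl [0.5856 0.2939 0.009 ]
tr [0.565  0.1478 0.009 ]
bl [0.4382 0.3178 0.009 ]
br [0.4163 0.1752 0.009 ]
iTL [ 0.5497 -0.0274  0.058 ]
iTR [ 0.5756 -0.2547  0.058 ]
iBL [ 0.376  -0.0483  0.058 ]
iBR [ 0.4029 -0.279   0.058 ]
hole [ 0.4791 -0.1476  0.058 ]
```

View pics/crop1.png

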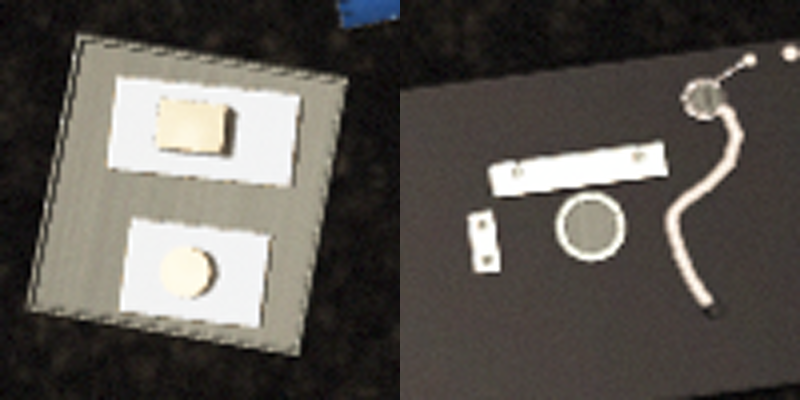

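step_arm([
  [0.2,0.65,-0.73,0,0.05],
  [0.2,0.65,-0.73,0,0.05],
  [0.2,0.65,-0.73,0,0.05],
  [0.2,0.65,-0.73,0,0.05],
  [0.2,0.65,-0.73,0,0.05],
  [0.2,0.65,-0.73,0,0.05],
])

```text
time_s: 0.75
position: [0.341, 0.4137, 0.2304]
tcp_rot: [[-0.991, 0.133, 0.001], [0.133, 0.991, -0.002], [-0.001, -0.002, -1.0]]
force: [0.1, 0.3, -0.6]
opening: 0.621
grasp_force: 0.0
```

step_arm([
  [0.2,0.65,-0.73,0,0],
  [0.2,0.65,-0.73,0,0],
  [0.2,0.65,-0.73,0,0],
  [0.2,0.65,-0.73,0,0],
  [0.2,0.65,-0.73,0,0],
  [0.2,0.65,-0.73,0,0],
  [0.2,0.65,-0.73,0,0],
  [0.2,0.65,-0.73,0,0],
])

```text
time_s: 1.55
position: [0.4986, 0.236, 0.2302]
tcp_rot: [[-0.992, 0.125, -0.002], [0.125, 0.992, 0.0], [0.002, 0.0, -1.0]]
force: [-0.6, -0.1, 0.1]
opening: 0.602
grasp_force: 0.0
```

Run:
```python
from h import *
c=snap('wrist','w1'); s=read_state(); print(s['time_s'],s['position'],s['tcp_rot'].round(3).tolist(),s['opening'],c['pose'].round(3).tolist(),s['force'])
```

```text
1.6 [0.49853237 0.23624478 0.23032587] [[-0.992, 0.124, -0.001], [0.124, 0.992, 0.0], [0.001, -0.0, -1.0]] 0.6044362018686195 [[0.126, 0.961, 0.248, 0.432], [0.992, -0.122, -0.031, 0.244], [-0.0, 0.25, -0.968, 0.384], [0.0, 0.0, 0.0, 1.0]] [-0.67580118  0.34550957 -0.48824841]
```

step_arm([
  [0.2,0,-0.72,0,0.08],
  [0.2,0,-0.72,0,0.08],
  [0.2,0,-0.72,0,0.08],
  [0.2,0,-0.72,0,0.08],
  [0.2,0,-0.72,0,0.08],
  [0.2,0,-0.72,0,0.08],
])

```text
time_s: 2.2
position: [0.4995, 0.0559, 0.2307]
tcp_rot: [[-0.992, -0.124, -0.0], [-0.124, 0.992, 0.001], [0.0, 0.001, -1.0]]
force: [0.2, 0.4, -0.3]
opening: 0.597
grasp_force: 0.0
```

step_arm([
  [0.2,0,-0.72,0,0],
  [0.2,0,-0.72,0,0],
  [0.2,0,-0.72,0,0],
  [0.2,0,-0.72,0,0],
  [0.2,0,-0.72,0,0],
  [0.2,0,-0.72,0,0],
  [0.2,0,-0.72,0,0],
])

```text
time_s: 2.9
position: [0.4998, -0.1225, 0.2304]
tcp_rot: [[-0.992, -0.127, -0.001], [-0.127, 0.992, 0.001], [0.001, 0.001, -1.0]]
force: [-0.5, -0.0, -0.1]
opening: 0.601
grasp_force: 0.0
```

Run:
```python
from h import *
c=snap('wrist','w2'); s=read_state(); print(s['time_s'],s['position'],s['tcp_rot'].round(3).tolist(),s['opening'],c['pose'].round(3).tolist(),s['force'])
a=cv2.imread('pics/w1.png');b=cv2.imread('pics/w2.png');cv2.imwrite('pics/w1b.png',cv2.resize(a,(784,588),interpolation=2));cv2.imwrite('pics/w2b.png',cv2.resize(b,(784,588),interpolation=2))
```

```text
2.95 [ 0.49984299 -0.12265188  0.23046994] [[-0.992, -0.127, -0.001], [-0.127, 0.992, 0.001], [0.001, 0.001, -1.0]] 0.5966668636260614 [[-0.127, 0.96, 0.248, 0.433], [0.992, 0.122, 0.033, -0.132], [0.001, 0.251, -0.968, 0.384], [0.0, 0.0, 0.0, 1.0]] [-0.07749972  0.10791568 -0.25531155]
```

View pics/w1b.png

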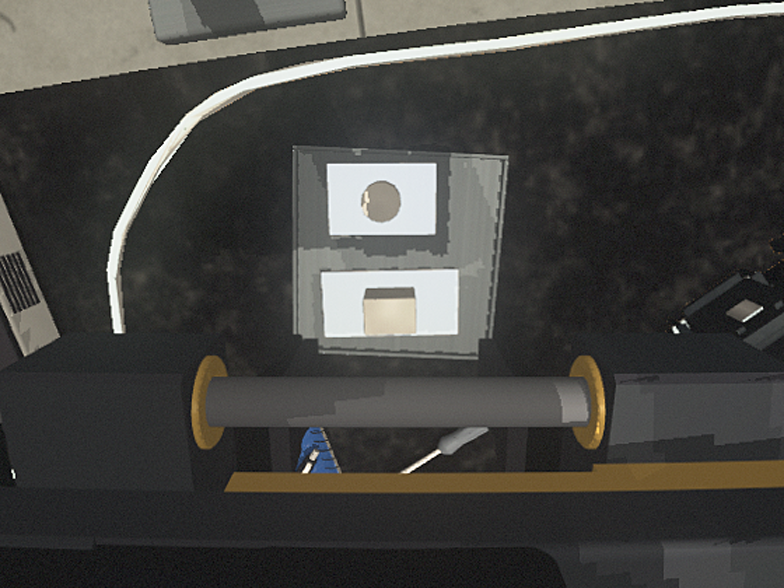

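View pics/w2b.png

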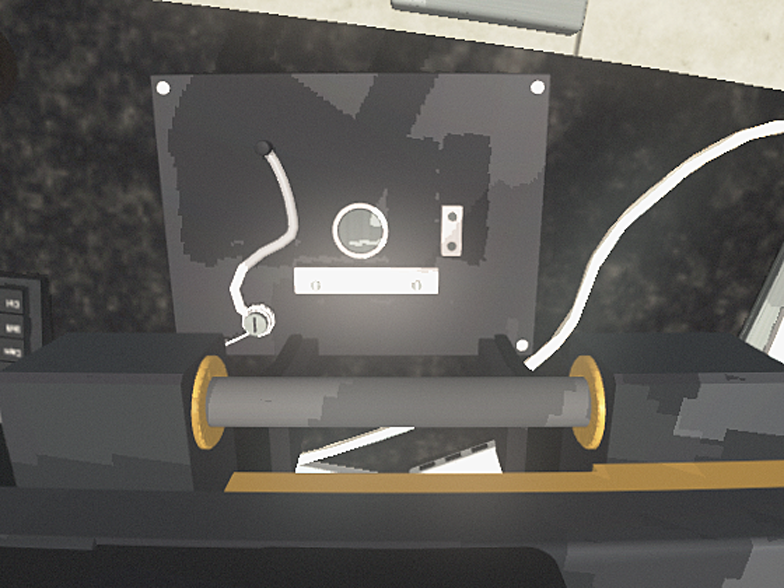

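The first wrist view (784 px scale) shows the block plate at (321,270)–(458,335), with the block at (390,310) and the core plate at (382,200). The second shows the back edge at (295–438, 267–294), the end stop at (441–462, 206–256), the arm's bend at about (294,225), the pin at (264,148) and the pivot at (257,321).

```bash
cat > m.py <<'E'
from h import *
L=lambda n:dict(np.load(f'pics/{n}.npz'))
t,w1,w2=L('top'),L('w1'),L('w2')
def quad(f,seed,lo,box):
    g=cv2.cvtColor(cv2.imread(f'pics/{f}.png'),6); g=cv2.resize(g,None,fx=4,fy=4,interpolation=cv2.INTER_LINEAR)
    x0,y0,x1,y1=[4*b for b in box]; m=np.zeros_like(g); m[y0:y1,x0:x1]=(g[y0:y1,x0:x1]>lo)*255
    cs,_=cv2.findContours(m,0,1); c=max(cs,key=cv2.contourArea); h=cv2.convexHull(c)
    r=cv2.approxPolyN(h,4,ensure_convex=True).reshape(-1,2)
    return (r+.5)/4-.5, cv2.contourArea(c)/16
q1,a1=quad('w1',0,185,(215,180,345,250)); qt,at=quad('top',0,185,(155,180,225,223))
print('w1',q1.round(1).tolist(),a1);print('top',qt.round(1).tolist(),at)
P1=np.array([onz(w1,*p,.009) for p in q1]);Pt=np.array([onz(t,*p,.009) for p in qt])
for P in(P1,Pt):
    print(P.round(4)[:,:2].tolist(),'c',P.mean(0).round(4)); d=[np.linalg.norm(P[i]-P[(i+1)%4]) for i in range(4)];print(np.round(d,4))
    r=cv2.minAreaRect((P[:,:2]*1e4).astype(np.float32));print(r)
for p,P in zip(q1,P1):
    j=np.argmin(np.linalg.norm(Pt-P,axis=1)); print('tri',tri((w1,*p),(t,*qt[j])).round(4))
for n,box in [('back',(200,180,325,218)),('stop',(312,140,335,190))]:
    q,a=quad('w2',0,150,box); z=.0695 if n=='back' else .066
    P=np.array([onz(w2,*p,z) for p in q]);print(n,q.round(1).tolist(),P.round(4)[:,:2].tolist())
E
python3 m.py
```

```text
w1 [[326.4, 238.6], [231.6, 240.6], [228.6, 193.9], [327.6, 191.9]] 4429.78125
top [[214.6, 192.6], [211.9, 216.6], [165.4, 211.9], [168.6, 188.1]] 1071.6875
[[0.5686, 0.271], [0.5583, 0.172], [0.5082, 0.177], [0.5188, 0.2772]] c [0.5385 0.2243 0.009 ]
[0.0996 0.0503 0.1007 0.0502]
((5385.58935546875, 2244.29541015625), (1006.9951782226562, 503.46063232421875), 83.95327758789062)
[[0.5573, 0.1746], [0.5052, 0.1803], [0.516, 0.2812], [0.5677, 0.2748]] c [0.5366 0.2277 0.009 ]
[0.0523 0.1015 0.0521 0.1007]
((5366.5791015625, 2279.0361328125), (1015.51513671875, 523.4649658203125), 83.88653564453125)
tri [0.5657 0.2712 0.0194]
tri [0.5562 0.1734 0.0159]
tri [0.5052 0.1787 0.0203]
tri [0.5142 0.2755 0.03  ]
back [[312.9, 190.4], [312.9, 209.6], [209.4, 209.6], [209.4, 189.9]] [[0.4971, -0.0991], [0.5139, -0.0966], [0.5252, -0.1853], [0.5078, -0.1866]]
stop [[330.4, 146.4], [329.1, 182.4], [313.9, 182.4], [315.1, 146.4]] [[0.4587, -0.0896], [0.4891, -0.0859], [0.4908, -0.0989], [0.4603, -0.1023]]
```

step_arm([
  [0.2,-0.16,0.8,0,-0.0733],
  [0.2,-0.16,0.8,0,-0.0733],
  [0.2,-0.16,0.8,0,-0.0733],
  [0.2,-0.16,0.8,0,-0.0733],
  [0.2,-0.16,0.8,0,-0.0733],
  [0.2,-0.16,0.8,0,-0.0733],
])

```text
time_s: 3.55
position: [0.459, 0.0775, 0.2307]
tcp_rot: [[-0.995, 0.1, 0.0], [0.1, 0.995, -0.0], [-0.0, -0.0, -1.0]]
force: [0.2, -0.7, -0.3]
opening: 0.601
grasp_force: 0.0
```

step_arm([
  [0.2,0,0.5,0,0],
  [0.2,0,0.5,0,0],
  [0.2,0,0.5,0,0],
  [0.2,0,0.5,0,0],
  [0.2,0,0.5,0,0],
  [0.2,0,0.5,0,0],
])

```text
time_s: 4.15
position: [0.4603, 0.1984, 0.2304]
tcp_rot: [[-0.994, 0.107, -0.0], [0.107, 0.994, -0.001], [0.0, -0.001, -1.0]]
force: [0.6, -1.9, -0.5]
opening: 0.601
grasp_force: 0.0
```

```bash
cat > m2.py <<'E'
from m import *
c=snap('wrist','w3'); s=read_state(); print('----',s['time_s'],s['position'],s['tcp_rot'].round(3).tolist())
cc=[proj(c,p) for p in P1]; x=np.array(cc); b=[int(v) for v in (x[:,0].min()-12,x[:,1].min()-12,x[:,0].max()+12,x[:,1].max()+12)]
q3,_=quad('w3',0,185,b);P3=np.array([onz(c,*p,.009) for p in q3]);print(q3.round(1).tolist(),P3.round(4).tolist(),P3.mean(0))
print(cv2.minAreaRect((P3[:,:2]*1e4).astype(np.float32)))
for p,P in zip(q1,P1):
    j=np.argmin(np.linalg.norm(P3-P,axis=1)); print('tri',tri((w1,*p),(c,*q3[j])).round(4))
im=cv2.imread('pics/w3.png')
for p in q3: cv2.circle(im,tuple(int(round(v)) for v in p),2,(0,0,255),-1)
cv2.imwrite('pics/w3c.png',im)
E
python3 m2.py | sed -n '/----/,$p'
```

```text
---- 4.2 [0.46028353 0.19841798 0.23048341] [[-0.994, 0.108, -0.0], [0.108, 0.994, -0.001], [0.0, -0.001, -1.0]]
[[339.6, 268.9], [269.4, 269.4], [269.6, 224.4], [382.6, 223.4]] [[0.5659, 0.246, 0.009], [0.5583, 0.1709, 0.009], [0.5081, 0.1771, 0.009], [0.5197, 0.2942, 0.009]] [0.5379864  0.22209387 0.009     ]
((5390.6142578125, 2325.84814453125), (1188.936279296875, 507.2464599609375), 84.34036254882812)
tri [ 0.6154  0.2692 -0.1081]
tri [0.5604 0.1707 0.0036]
tri [0.5081 0.1771 0.009 ]
tri [0.4962 0.2724 0.0904]
```

View pics/w3c.png

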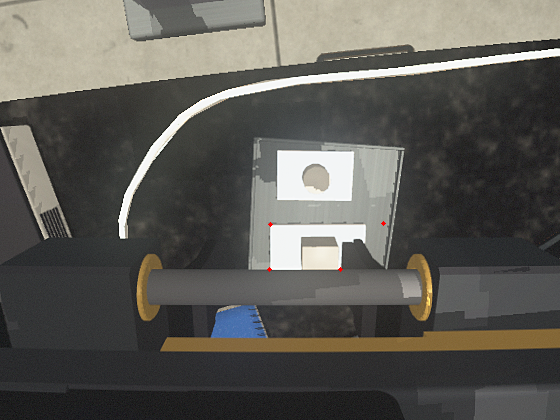

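The plate is partly hidden here by the fingers. The visible corner (270,224) triangulates with the first view to z = 9.0 mm, as expected, so I take the plate at (0.5385, 0.2244), yaw -6°.

step_arm([
  [0.2,0.314,0.0976,-0.2,0],
  [0.2,0.314,0.0976,-0.4,0],
  [0.2,0.314,0.0976,-0.5,0],
  [0.2,0.314,0.0976,-0.5,0],
  [0.2,0.314,0.0976,-0.5,0],
  [0.2,0.314,0.0976,-0.6,0],
  [0.2,0.314,0.0976,-0.7,0],
  [0.2,0.314,0.0976,-0.76,0],
  [0.2,0.314,0.0976,-0.8,0],
  [0.2,0.314,0.0976,-0.82,0],
  [0.2,0.314,0.0976,-0.84,0],
  [0.2,0.314,0.0976,-0.844,0],
  [0.2,0.314,0.0976,-0.844,0],
  [0.2,0.314,0.0976,-0.844,0],
])

```text
time_s: 5.6
position: [0.5388, 0.2245, 0.02]
tcp_rot: [[-0.994, 0.105, 0.001], [0.105, 0.994, 0.0], [-0.001, 0.0, -1.0]]
force: [0.6, 0.8, -0.3]
opening: 0.596
grasp_force: 0.0
```

Run:
```python
from h import *
c=snap('wrist','w4');snap('scene','s4'); a=cv2.imread('pics/w4.png');b=cv2.imread('pics/s4.png')[170:250,180:290]
cv2.imwrite('pics/v4.png',np.hstack([cv2.resize(a[100:310,100:480],(500,276)),cv2.resize(b,(300,276))]))
```

```text
(no output)
```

View pics/v4.png

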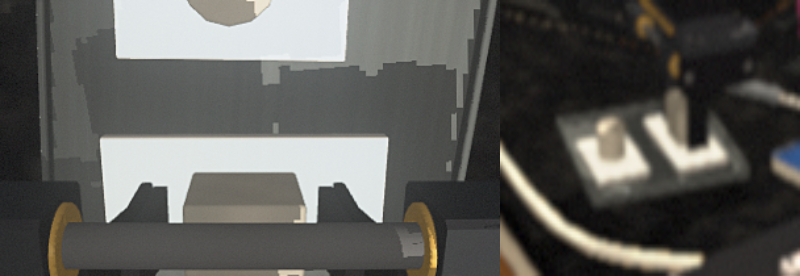

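The block (185–305) lies centred between the fingers (167, 318). Closing.

step_arm([
  [-1,0,0,0,0],
  [-1,0,0,0,0],
  [-1,0,0,0,0],
  [-1,0,0,0,0],
  [-1,0,0,0,0],
  [-1,0,0,0,0],
])

```text
time_s: 6.3
position: [0.5385, 0.2244, 0.0196]
tcp_rot: [[-0.994, 0.105, 0.0], [0.105, 0.994, 0.0], [-0.0, 0.0, -1.0]]
force: [-0.0, 0.4, 0.9]
opening: 0.413
grasp_force: 30.0
```

step_arm([
  [-1,0,0,0.04,0],
  [-1,0,0,0.1,0],
  [-1,0,0,0.2,0],
  [-1,0,0,0.3,0],
  [-1,0,0,0.45,0],
  [-1,0,0,0.6,0],
  [-1,0,0,0.6,0],
  [-1,0,0,0.6,0],
])

```text
time_s: 7.1
position: [0.5389, 0.2245, 0.1715]
tcp_rot: [[-0.994, 0.105, 0.003], [0.105, 0.994, 0.001], [-0.003, 0.001, -1.0]]
force: [0.9, -0.1, -0.7]
opening: 0.413
grasp_force: 30.0
```

Run:
```python
from h import *
s=read_state();print(s['position'],s['force'],s['opening'],s['grasp_force'],s['moment'])
c=snap('wrist','w5');a=cv2.imread('pics/w5.png');snap('scene','s5');b=cv2.imread('pics/s5.png')[120:260,170:310]
cv2.imwrite('pics/v5.png',np.hstack([a,cv2.resize(b,(240,240)).repeat(1,0) if 0 else cv2.copyMakeBorder(cv2.resize(b,(240,240)),0,180,0,0,0)]))
print(proj(c,[0.4631,.2324,.009]))
```

```text
[0.53888224 0.2244831  0.17151218] [ 0.85831331 -0.1315663  -0.67112189] 0.41290130972019456 30.00001637265086 [ 0.01585843 -0.01516605 -0.04303888]
[284.77206255  96.27503961]
```

View pics/v5.png

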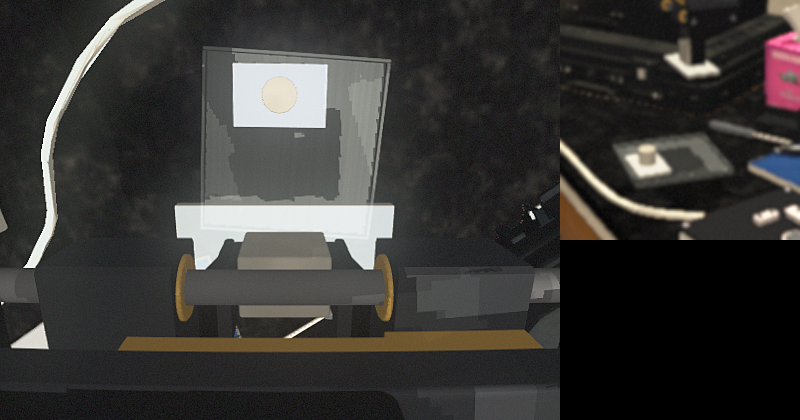

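The plate is held level and square (front edge from (176,205) to (393,205)), and the core plate is undisturbed at (280,95).

```bash
cat > g.py <<'E'
from h import *
c=dict(np.load('pics/w5.npz'));g=cv2.cvtColor(cv2.imread('pics/w5.png'),6).astype(float)
pts=[]
for u in list(range(184,202,2))+list(range(384,390,2)):
    col=g[196:214,u];d=np.diff(col);i=d.argmax();pts.append((u,196.5+i))
p=np.array(pts);k=np.polyfit(p[:,0],p[:,1],1);print(k,np.abs(np.polyval(k,p[:,0])-p[:,1]).max())
zt=.1715-.0166+.006
A=onz(c,176,np.polyval(k,176),zt);B=onz(c,393,np.polyval(k,393),zt);print(A,B,np.linalg.norm(A-B))
d=(B-A)/np.linalg.norm(B-A);yaw=np.degrees(np.arctan2(-d[0],d[1]));ex=np.array([d[1],-d[0],0]);C=(A+B)/2+.025*ex;print('yaw',yaw,'C',C)
E
python3 g.py
python3 - <<'E'
import numpy as np
S=np.array([.4822,-.1497]);a=np.radians(6.7);e=np.array([np.cos(a),np.sin(a)]);n=np.array([-e[1],e[0]])
for dx,dy in[(-46,17),(-46,-4),(0,-4),(0,0)]:print(dx,dy,(S+dx/1e3*e+dy/1e3*n).round(4))
E
```

```text
[4.76868914e-04 2.05301980e+02] 0.8973534756482309
[0.5089055  0.17778074 0.1609    ] [0.51934372 0.27516611 0.1609    ] 0.09794318386221251
yaw -6.117872218322922 C [0.53898222 0.22380907 0.1609    ]
-46 17 [ 0.4345 -0.1382]
-46 -4 [ 0.437 -0.159]
0 -4 [ 0.4827 -0.1537]
0 0 [ 0.4822 -0.1497]
```

step_arm([
  [-1,-0.05,-0.15,0,0.02],
  [-1,-0.1,-0.32,0,0.04],
  [-1,-0.15,-0.5,0,0.06],
  [-1,-0.208,-0.7252,0,0.0709],
  [-1,-0.208,-0.7252,0,0.0709],
  [-1,-0.208,-0.7252,0,0.0709],
  [-1,-0.208,-0.7252,0,0.0709],
])

```text
time_s: 7.9
position: [0.4864, 0.0437, 0.1689]
tcp_rot: [[-0.993, -0.116, -0.001], [-0.116, 0.993, 0.001], [0.001, 0.001, -1.0]]
force: [0.0, -1.0, -1.7]
opening: 0.413
grasp_force: 30.0
```

step_arm([
  [-1,-0.07,-0.2,0,0],
  [-1,-0.14,-0.4,0,0],
  [-1,-0.18,-0.6,0,0],
  [-1,-0.208,-0.7252,0,0],
  [-1,-0.208,-0.7252,0,0],
  [-1,-0.208,-0.7252,0,0],
  [-1,-0.208,-0.7252,-0.1,0],
  [-1,-0.208,-0.7252,-0.2,0],
  [-1,-0.208,-0.7252,-0.28,0],
  [-1,-0.208,-0.7252,-0.32,0],
  [-1,-0.208,-0.7252,-0.32,0],
  [-1,-0.208,-0.7252,-0.32,0],
  [-1,-0.208,-0.7252,-0.32,0],
])

```text
time_s: 9.2
position: [0.4353, -0.1381, 0.0904]
tcp_rot: [[-0.993, -0.118, 0.002], [-0.118, 0.993, -0.001], [-0.002, -0.001, -1.0]]
force: [0.0, 0.4, -1.6]
opening: 0.409
grasp_force: 30.0
```

Run:
```python
from h import *
s=read_state();print(s['position'],s['force'],s['tcp_rot'].round(3).tolist(),s['grasp_force'])
c=snap('wrist','w6');a=cv2.imread('pics/w6.png');snap('top','t6');b=cv2.imread('pics/t6.png')[170:290,300:420]
cv2.imwrite('pics/v6.png',np.hstack([a,cv2.copyMakeBorder(cv2.resize(b,(240,240)),0,180,0,0,0)]))
```

```text
[ 0.43526365 -0.13806829  0.0903537 ] [ 0.03769243  0.43398261 -1.55482184] [[-0.993, -0.118, 0.002], [-0.118, 0.993, -0.001], [-0.002, -0.001, -1.0]] 29.999872441403568
```

View pics/v6.png

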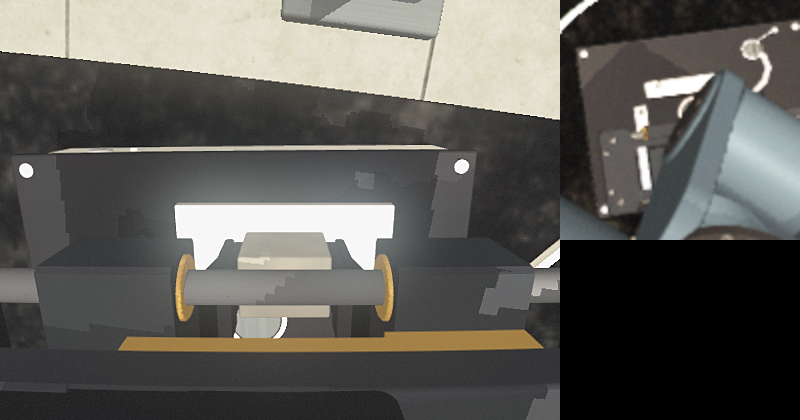

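step_arm([
  [-1,0,0,-0.02,0],
  [-1,0,0,-0.04,0],
  [-1,0,0,-0.052,0],
  [-1,0,0,-0.056,0],
  [-1,0,0,-0.056,0],
  [-1,0,0,-0.056,0],
])

```text
time_s: 9.9
position: [0.4344, -0.1382, 0.0755]
tcp_rot: [[-0.993, -0.117, -0.0], [-0.117, 0.993, 0.0], [0.0, 0.0, -1.0]]
force: [-0.5, 0.1, -1.2]
opening: 0.412
grasp_force: 30.0
```

step_arm([
  [-1,0,0,-0.002,0],
  [-1,0,0,-0.004,0],
  [-1,0,0,-0.004,0],
  [-1,0,0,-0.004,0],
])

```text
time_s: 10.3
position: [0.4345, -0.1382, 0.0746]
tcp_rot: [[-0.993, -0.117, 0.0], [-0.117, 0.993, -0.0], [-0.0, -0.0, -1.0]]
force: [0.2, -0.3, -1.2]
opening: 0.411
grasp_force: 30.0
```

step_arm([
  [-1,0,0,-0.002,0],
  [-1,0,0,-0.002,0],
  [-1,0,0,-0.002,0],
])

```text
time_s: 10.6
position: [0.4345, -0.1382, 0.0745]
tcp_rot: [[-0.993, -0.117, 0.0], [-0.117, 0.993, -0.0], [-0.0, -0.0, -1.0]]
force: [-1.4, 0.9, 5.8]
opening: 0.414
grasp_force: 30.0
```

step_arm([
  [-1,0,0,0.001,0],
  [-1,0.002,-0.016,0.001,0],
  [-1,0.004,-0.032,0.001,0],
  [-1,0.006,-0.048,0.001,0],
  [-1,0.006,-0.048,0.001,0],
])

```text
time_s: 11.1
position: [0.4346, -0.1491, 0.0746]
tcp_rot: [[-0.993, -0.116, -0.003], [-0.116, 0.993, 0.002], [0.002, 0.003, -1.0]]
force: [-1.6, 4.2, 8.3]
opening: 0.412
grasp_force: 30.0
```

step_arm([
  [-1,0.002,-0.016,0,0],
  [-1,0.004,-0.035,0,0],
  [-1,0.004,-0.035,0,0],
  [-1,0.004,-0.035,0,0],
])

```text
time_s: 11.5
position: [0.4344, -0.1569, 0.0746]
tcp_rot: [[-0.993, -0.117, -0.005], [-0.117, 0.993, 0.004], [0.005, 0.004, -1.0]]
force: [-4.1, 5.8, 11.8]
opening: 0.407
grasp_force: 30.0
```

step_arm([
  [-1,0,0,0.002,0],
  [-1,0,0,0.002,0],
  [-1,0,0,0.002,0],
  [-1,0,0,0.002,0],
])

```text
time_s: 11.9
position: [0.4345, -0.157, 0.0747]
tcp_rot: [[-0.993, -0.117, -0.005], [-0.117, 0.993, 0.004], [0.005, 0.004, -1.0]]
force: [-4.3, 5.3, 6.1]
opening: 0.411
grasp_force: 30.0
```

step_arm([
  [-1,0,-0.008,0.0014,0],
  [-1,0,-0.008,0.0014,0],
  [-1,0.02,-0.0057,0.0014,0],
  [-1,0.04,-0.0034,0.0014,0],
  [-1,0.04,-0.0034,0.0014,0],
  [-1,0.04,-0.0034,0.0014,0],
])

```text
time_s: 12.5
position: [0.4467, -0.1595, 0.0747]
tcp_rot: [[-0.993, -0.117, -0.001], [-0.117, 0.993, 0.001], [0.001, 0.001, -1.0]]
force: [-0.9, 1.9, -0.8]
opening: 0.412
grasp_force: 30.0
```

```bash
cat > s.py <<'E'
from h import *
S=np.array([.4822,-.1497]);a=np.radians(6.7);e=np.array([np.cos(a),np.sin(a)]);n=np.array([-e[1],e[0]])
s=read_state();d=s['position'][:2]-S;f=s['force'];print('seat xy mm',d@e*1e3,d@n*1e3,'z',s['position'][2],'F',f[:2]@e,f[:2]@n,f[2],'yaw',np.degrees(np.arctan2(-s['tcp_rot'][0,1],s['tcp_rot'][1,1])),'tilt',s['tcp_rot'][:2,2],s['moment'].round(2))
E
python3 s.py
```

```text
seat xy mm -36.403368486661115 -5.62413729019972 z 0.07471775524867681 F -0.6339581133494512 1.9918899154852805 -0.777716016951617 yaw 6.712013513425353 tilt [-0.00070229  0.00068919] [0.52 0.23 0.03]
```

step_arm([
  [-1,0.016,0.0019,0,0],
  [-1,0.032,0.0037,0,0],
  [-1,0.048,0.0056,0,0],
  [-1,0.064,0.0075,0,0],
  [-1,0.08,0.0094,0,0],
  [-1,0.08,0.0094,0,0],
  [-1,0.08,0.0094,0,0],
])

```text
time_s: 13.2
position: [0.4683, -0.1579, 0.0753]
tcp_rot: [[-0.993, -0.117, 0.003], [-0.117, 0.993, -0.001], [-0.002, -0.002, -1.0]]
force: [0.5, 3.5, -2.8]
opening: 0.414
grasp_force: 30.0
```

```bash
python3 s.py
```

```text
seat xy mm -14.784531564596618 -6.563790071400494 z 0.07527676702643994 F 0.9205611791392029 3.402550209050966 -2.756408373971655 yaw 6.7281329934121 tilt [ 0.00259868 -0.00128583] [ 0.61 -0.22  0.09]
```

step_arm([
  [-1,0.012,0.0014,-0.0016,0],
  [-1,0.024,0.0028,-0.0016,0],
  [-1,0.034,0.004,-0.0016,0],
  [-1,0.042,0.005,-0.0016,0],
  [-1,0.048,0.0056,-0.0016,0],
  [-1,0.048,0.0056,-0.0016,0],
  [-1,0.048,0.0056,-0.0016,0],
])

```text
time_s: 13.9
position: [0.4794, -0.1562, 0.0748]
tcp_rot: [[-0.993, -0.117, 0.001], [-0.117, 0.993, -0.0], [-0.001, -0.001, -1.0]]
force: [0.1, 3.6, -3.0]
opening: 0.411
grasp_force: 30.0
```

```bash
python3 s.py
```

```text
seat xy mm -3.5213008385960225 -6.137796319644547 z 0.0747805095851782 F 0.5452064754583846 3.5458408926183855 -2.9778196398034753 yaw 6.713367871550515 tilt [ 0.00094427 -0.00040812] [ 0.63  0.12 -0.03]
```

step_arm([
  [-1,0.004,0.0005,-0.0004,0],
  [-1,0.008,0.0009,-0.0004,0],
  [-1,0.012,0.0014,-0.0004,0],
  [-1,0.012,0.0014,-0.0004,0],
  [-1,0.012,0.0014,-0.0004,0],
])

```text
time_s: 14.4
position: [0.4822, -0.1558, 0.0747]
tcp_rot: [[-0.993, -0.117, 0.0], [-0.117, 0.993, -0.0], [-0.0, -0.0, -1.0]]
force: [-1.4, 2.7, -1.6]
opening: 0.412
grasp_force: 30.0
```

```bash
python3 s.py
```

```text
seat xy mm -0.6979641556047037 -6.0515547229243944 z 0.07466012504628088 F -1.0652516859540546 2.850371639805928 -1.6035275120525583 yaw 6.712412245078469 tilt [ 0.00049632 -0.00021682] [ 0.56  0.19 -0.04]
```

step_arm([
  [-1,0.004,0.0005,0,0],
  [-1,0.008,0.0009,0,0],
  [-1,0.008,0.0009,0,0],
  [-1,0.008,0.0009,0,0],
])

```text
time_s: 14.8
position: [0.4836, -0.1554, 0.0746]
tcp_rot: [[-0.993, -0.118, -0.001], [-0.118, 0.993, 0.0], [0.001, 0.0, -1.0]]
force: [-3.2, 2.3, -0.2]
opening: 0.414
grasp_force: 30.0
```

```bash
python3 s.py
```

```text
seat xy mm 0.7353934968119707 -5.866250308718852 z 0.07461869891135689 F -2.958437542750243 2.6256952923069545 -0.17766148705452026 yaw 6.748676836503867 tilt [-8.00161898e-04  5.48899948e-05] [0.51 0.59 0.12]
```

step_arm([
  [-1,0.004,0.0005,0,0],
  [-1,0.008,0.0009,0,0],
  [-1,0.008,0.0009,0,0],
  [-1,0.008,0.0009,0,0],
  [-1,0.008,0.0009,0,0],
])

```text
time_s: 15.3
position: [0.4838, -0.1554, 0.0747]
tcp_rot: [[-0.993, -0.119, -0.005], [-0.119, 0.993, 0.0], [0.004, 0.001, -1.0]]
force: [-7.0, -0.4, 2.2]
opening: 0.41
grasp_force: 30.0
```

```bash
python3 s.py
```

```text
seat xy mm 0.9198615047499388 -5.842722938522703 z 0.07467775448405714 F -7.039945509194144 0.4335407040405632 2.242283833043933 yaw 6.807282030221769 tilt [-0.0045154  0.0001417] [-0.13  1.43  0.05]
```

step_arm([
  [-1,-0.006,-0.0007,0,0],
  [-1,-0.007,0.0073,0,0],
  [-1,-0.008,0.0113,0,0],
  [-1,-0.0085,0.0153,0,0],
  [-1,-0.009,0.0193,0,0],
  [-1,-0.009,0.0193,0,0],
  [-1,-0.009,0.0193,0,0],
])

```text
time_s: 16.0
position: [0.4833, -0.1514, 0.0747]
tcp_rot: [[-0.993, -0.119, -0.001], [-0.119, 0.993, -0.002], [0.001, -0.002, -1.0]]
force: [-5.3, -1.4, 0.0]
opening: 0.41
grasp_force: 30.0
```

```bash
python3 s.py
```

```text
seat xy mm 0.9060537919139935 -1.8449967338088424 z 0.0747256248031343 F -5.444606078998132 -0.774328431506978 0.010747524493591426 yaw 6.832758307511725 tilt [-0.00092811 -0.00186701] [-0.36  1.08  0.28]
```

step_arm([
  [-1,-0.002,0.004,0,0],
  [-1,-0.003,0.008,0,0],
  [-1,-0.003,0.008,0,0],
  [-1,-0.003,0.008,0,0],
  [-1,-0.003,0.008,0,0],
])

```text
time_s: 16.5
position: [0.4829, -0.149, 0.0747]
tcp_rot: [[-0.993, -0.118, -0.0], [-0.118, 0.993, -0.001], [0.0, -0.001, -1.0]]
force: [-4.6, -1.1, -0.7]
opening: 0.409
grasp_force: 30.0
```

```bash
python3 s.py
```

```text
seat xy mm 0.8130370964268153 0.6119855832507286 z 0.07469003647464169 F -4.67567420782184 -0.5386676873214783 -0.7173325868076816 yaw 6.767978278811054 tilt [-0.00014523 -0.00107517] [-0.38  0.9   0.16]
```

step_arm([
  [-1,0,0.004,0,0],
  [-1,-0.001,0.008,0,0],
  [-1,-0.001,0.008,0,0],
  [-1,-0.001,0.008,0,0],
  [-1,-0.001,0.008,0,0],
])

```text
time_s: 17.0
position: [0.4829, -0.1482, 0.0748]
tcp_rot: [[-0.993, -0.119, 0.0], [-0.119, 0.993, -0.003], [0.0, -0.003, -1.0]]
force: [-7.2, -5.8, -0.7]
opening: 0.408
grasp_force: 30.0
```

```bash
python3 s.py
```

```text
seat xy mm 0.8601034083422535 1.4585161121191295 z 0.07476736433913943 F -7.8235888826710855 -4.913466150367763 -0.650975210602485 yaw 6.824149118286076 tilt [ 0.00030011 -0.00295988] [-1.01  1.17  0.27]
```

step_arm([
  [-1,-0.003,-0.004,-0.0008,0],
  [-1,-0.004,-0.005,-0.0008,0],
  [-1,-0.004,-0.005,-0.0008,0],
  [-1,-0.004,-0.005,-0.0008,0],
])

```text
time_s: 17.4
position: [0.4827, -0.1483, 0.0747]
tcp_rot: [[-0.993, -0.117, 0.002], [-0.117, 0.993, -0.001], [-0.002, -0.002, -1.0]]
force: [-1.1, -2.2, 0.0]
opening: 0.409
grasp_force: 30.0
```

```bash
python3 s.py
```

```text
seat xy mm 0.6722915758863943 1.3665835162702353 z 0.07466802114443655 F -1.3094097213754392 -2.095436853096007 0.020024871878755346 yaw 6.716935550552109 tilt [ 0.00207709 -0.00133893] [-0.28  0.4   0.15]
```

Both edges are felt and the forces are small. Releasing.

step_arm([
  [0.1,0,0,0,0],
  [0.1,0,0,0,0],
  [0.1,0,0,0,0],
  [0.1,0,0,0,0],
  [0.1,0,0,0,0],
])

```text
time_s: 17.9
position: [0.4819, -0.1477, 0.0745]
tcp_rot: [[-0.993, -0.117, 0.0], [-0.117, 0.993, -0.0], [-0.0, -0.0, -1.0]]
force: [0.1, 1.1, 0.5]
opening: 0.55
grasp_force: 0.0
```

step_arm([
  [0.1,0,0,0.02,0],
  [0.1,0,0,0.06,0],
  [0.1,0,0,0.15,0],
  [0.1,0,0,0.3,0],
  [0.1,0,0,0.5,0],
  [0.1,0,0,0.62,0],
  [0.1,0.07,0.11,0.62,0],
  [0.1,0.07,0.11,0.62,0],
  [0.1,0.07,0.11,0.62,0],
])

```text
time_s: 18.8
position: [0.499, -0.1197, 0.2301]
tcp_rot: [[-0.993, -0.118, 0.0], [-0.118, 0.993, -0.001], [-0.0, -0.001, -1.0]]
force: [-1.2, -0.4, -0.2]
opening: 0.552
grasp_force: 0.0
```

```bash
python3 s.py
python3 - <<'E'
from h import *
c=snap('wrist','w7');a=cv2.imread('pics/w7.png');cv2.imwrite('pics/w7b.png',cv2.resize(a,(784,588),interpolation=2))
E
```

```text
seat xy mm 20.162407148172335 27.817043648433934 z 0.23008647384475042 F -1.198401377298796 -0.2887685605647584 -0.2412819907882139 yaw 6.801799915959412 tilt [ 0.00031145 -0.00059557] [0.02 0.04 0.01]
```

View pics/w7b.png

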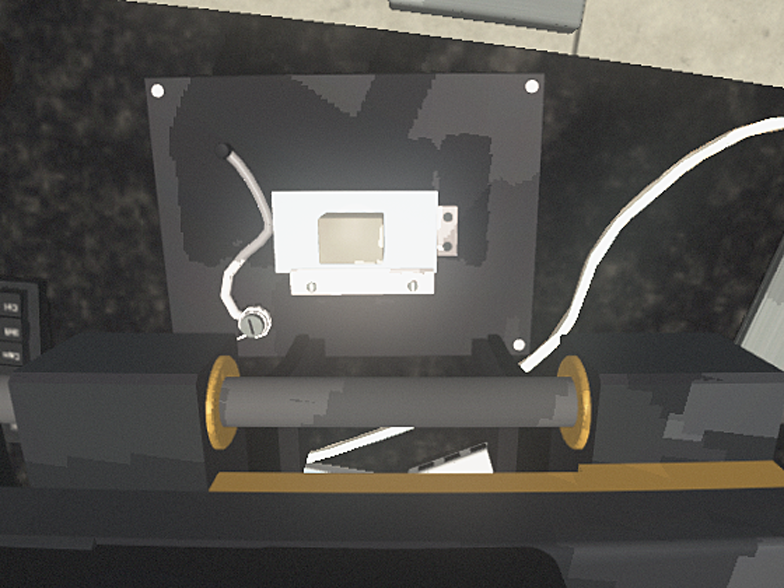

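The plate lies at (272–438, 192–271), touching the end stop at 438, under the lip, with the arm bearing on its right end at (270,225). Checking numerically.

Run:
```python
from h import *
c=dict(np.load('pics/w7.npz'));a=np.radians(6.8);e=np.array([np.cos(a),np.sin(a)]);n=np.array([-e[1],e[0]])
g=cv2.cvtColor(cv2.imread('pics/w7.png'),6).astype(float)
def edge(u):
    d=np.diff(g[128:148,u]);return 128.5+d.argmax()
F=np.array([onz(c,u,edge(u),.064)[:2] for u in range(200,310,6)])
print('front x',(F@e).round(4), 'slope deg',np.degrees(np.polyfit(F@n,F@e,1)[0]))
for u,v in [(292/1.4,269.5/1.4),(435/1.4,269.5/1.4)]: print('lip x',onz(c,u,v,.0695)[:2]@e)
s=[onz(c,437.5/1.4,v/1.4,.064)[:2]@n for v in(200,230)];l=onz(c,272/1.4,.14*1640/1.4,.064)[:2]@n;print('y ends',s,l)
for v in(215,250):print('stop',onz(c,440/1.4,v/1.4,.066)[:2]@n)
```

```text
front x [0.4366 0.4366 0.4367 0.4367 0.4367 0.4359 0.4359 0.4359 0.4359 0.4359
 0.4359 0.4359 0.436  0.436  0.436  0.436  0.436  0.436  0.436 ] slope deg -0.47054224808522505
lip x 0.48346528492235835
lip x 0.48351516509156456
y ends [np.float64(-0.15527917029842814), np.float64(-0.15496454304527157)] -0.2557384122527977
stop -0.15377205704367003
stop -0.1533719714645201
```

Lip to front edge measures 47.2 mm, where 46 would be fully home, so I nudge it home gently with shut fingertips on the block's front face.

step_arm([
  [-1,-0.226,-0.135,0,0],
  [-1,-0.226,-0.135,0,0],
  [-1,-0.226,-0.135,-0.1,0],
  [-1,-0.226,-0.135,-0.25,0],
  [-1,-0.226,-0.135,-0.4,0],
  [-1,-0.226,-0.135,-0.5,0],
  [-1,-0.226,-0.135,-0.57,0],
  [-1,-0.226,-0.135,-0.6,0],
  [-1,-0.226,-0.135,-0.61,0],
  [-1,-0.226,-0.135,-0.61,0],
  [-1,-0.226,-0.135,-0.61,0],
])

```text
time_s: 19.95
position: [0.4432, -0.1543, 0.0777]
tcp_rot: [[-0.993, -0.117, 0.001], [-0.117, 0.993, -0.001], [-0.001, -0.001, -1.0]]
force: [0.4, 0.3, 0.6]
opening: 0.007
grasp_force: 0.0
```

```bash
python3 s.py
```

```text
seat xy mm -39.288025479355575 -0.06536361456320386 z 0.07769765552208051 F 0.43416694761863833 0.2818905293565046 0.6422333165654349 yaw 6.701961777812861 tilt [ 0.00137628 -0.00092495] [0.   0.02 0.01]
```

step_arm([
  [-1,0.012,0.0014,0,0],
  [-1,0.024,0.0028,0,0],
  [-1,0.036,0.0042,0,0],
  [-1,0.048,0.0056,0,0],
  [-1,0.048,0.0056,0,0],
  [-1,0.048,0.0056,0,0],
])

```text
time_s: 20.55
position: [0.4547, -0.1524, 0.0769]
tcp_rot: [[-0.993, -0.117, -0.0], [-0.117, 0.993, 0.0], [0.0, 0.0, -1.0]]
force: [0.4, -0.2, 0.1]
opening: 0.007
grasp_force: 0.0
```

```bash
python3 s.py
```

```text
seat xy mm -27.581203878747115 0.5005031339166622 z 0.07690744002079121 F 0.38904536406650375 -0.2822352917945816 0.06001685782142381 yaw 6.724139431181296 tilt [-1.40806628e-04  7.31858844e-05] [ 0.04 -0.04  0.02]
```

step_arm([
  [-1,0.008,0.0009,0,0],
  [-1,0.016,0.0019,0,0],
  [-1,0.02,0.0023,0,0],
  [-1,0.02,0.0023,0,0],
  [-1,0.02,0.0023,0,0],
])

```text
time_s: 21.05
position: [0.4581, -0.1519, 0.0768]
tcp_rot: [[-0.993, -0.118, -0.004], [-0.118, 0.993, 0.001], [0.003, 0.001, -1.0]]
force: [-4.9, -2.5, 1.7]
opening: 0.006
grasp_force: 2.4
```

```bash
python3 s.py
```

```text
seat xy mm -24.22024863886246 0.6523842806901393 z 0.0768347771957791 F -5.16045668268092 -1.9016146011208894 1.6839821633960272 yaw 6.764811307532618 tilt [-0.00354591  0.00056109] [-0.41  0.69 -0.03]
```

step_arm([
  [-1,0.004,0.0005,0,0],
  [-1,0.008,0.0009,0,0],
  [-1,0.008,0.0009,0,0],
  [-1,0.008,0.0009,0,0],
])

```text
time_s: 21.45
position: [0.4582, -0.1515, 0.0768]
tcp_rot: [[-0.993, -0.119, -0.007], [-0.119, 0.993, 0.001], [0.007, 0.002, -1.0]]
force: [-8.7, -4.9, 4.0]
opening: 0.006
grasp_force: 4.7
```

```bash
python3 s.py
```

```text
seat xy mm -24.029117843039288 0.9614840776001455 z 0.0767876800694095 F -9.243221010429854 -3.8768398680977976 3.9745714081132935 yaw 6.818131798644537 tilt [-0.00733386  0.0012171 ] [-0.81  1.4  -0.01]
```

The stop is firm (0.2 mm for 4 N more), so the plate is home. Backing off.

step_arm([
  [-1,-0.02,-0.0023,0,0],
  [-1,-0.05,-0.006,0,0],
  [-1,-0.08,-0.009,0,0],
  [-1,-0.08,-0.009,0,0],
  [-1,-0.08,-0.009,0.1,0],
  [-1,-0.08,-0.009,0.3,0],
  [-1,-0.08,-0.009,0.5,0],
  [-1,0.14,0.13,0.61,0],
  [-1,0.16,0.135,0.61,0],
  [-1,0.16,0.135,0.61,0],
  [-1,0.16,0.135,0.61,0],
])

```text
time_s: 22.55
position: [0.5012, -0.1175, 0.2291]
tcp_rot: [[-0.993, -0.118, -0.001], [-0.118, 0.993, 0.0], [0.001, 0.0, -1.0]]
force: [0.0, 0.5, -0.7]
opening: 0.004
grasp_force: 0.0
```

Run:
```python
from h import *
c=snap('wrist','w8');a=np.radians(6.8);e=np.array([np.cos(a),np.sin(a)]);n=np.array([-e[1],e[0]])
im=cv2.imread('pics/w8.png');g=cv2.cvtColor(im,6).astype(float)
print(read_state()['position'])
P=[(0.4366,-.2),(0.4366,-.16)]
def edge(u,v):
    d=np.diff(g[int(v)-10:int(v)+10,u]);return int(v)-9.5+d.argmax()
S=np.array([.4829,-.1487])
for y in(-40,-20,0,20,40):
    q=np.r_[S-.025*e+y/1e3*n,.064];u,v=proj(c,q);u=int(round(u));ve=edge(u,v);print('front x rel',(onz(c,u,ve,.064)[:2]-S)@e*1e3)
for y in(-35,40):
    q=np.r_[S+.021*e+y/1e3*n,.0695];u,v=proj(c,q);u=int(round(u));print('lip pred',v,g[int(v)-5:int(v)+6,u])
```

```text
[ 0.50034701 -0.11763658  0.22856395]
front x rel -24.770617802290577
front x rel -25.509268842403056
front x rel -25.448615264495732
front x rel -25.412351907044634
front x rel -25.400307650004606
lip pred 189.5360646813226 [246. 246. 246. 247. 248. 244. 210. 239. 239. 239. 236.]
lip pred 189.43822349918005 [246. 247. 247. 247. 243. 247. 248. 247. 247. 247. 247.]
```

The front edge now measures at -25.4 mm from the felt seat, where -25 is fully home, and it is square. Handing in.

```bash
python3 -c "
from rig import *
print(hand_in())"
```

```text
the job is handed in; nothing more can be done
None
```

The plate with the rectangular block is loaded in the imager, felt firmly home against the back edge and the end stop, with the sprung arm resting on its end; the job is handed in, but the judge returned no verdict, so I can't confirm it passed.

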